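# Calibrate the tube reader with its reference tube

## Task

Take the tall reference tube out of the rack and lay it on its side in the reader's V-shaped cradle, its barrel resting in both saddles (cap towards either end), and let go of it. Then take the stylus from its stand, reach its thin rod down through the small round port in the reader's top and hold the recessed calibration button fully down; finish while still gripping the stylus and holding the button down. Leave the bottle, the tip box and the short tube where they are.

Things in the scene. Friction and masses are not known exactly. Their poses are not given: they have to be found in the camera images.
- reader: Tube reader, fixed: flat-topped white housing 200 (own x) x 170 (own y) x 50 mm high, yaw within 0.35 rad of square. Origin at the centre of its underside, on the bench. A steel two-saddle V cradle stands on the half at own +x, the pin port is in the half at own -x, nearer the robot. A flat screen (own +y of the port) and three flat keys (own -y) are decoration, under 3 mm proud.
- cradle (a point): Where the axis of a seated barrel lies, mid-cradle: 82 mm above the bench, 32 mm above the housing top, 45 mm from the reader's origin along own +x; axes as the reader's. The tube lies level along own y. Two 90 degree V saddles, 12 mm thick, centred 26 mm either side along y, 42 mm wide in x, tops 3 mm below this point. Open above, between the saddles and at both ends.
- port (a point): Centre of the mouth of the round port, 53 mm above the bench, in a 34 mm square black bezel 3 mm proud of the housing top, 62 mm from the reader's origin along own -x. A straight vertical shaft 14 mm in diameter; the button's top lies 23 mm below this mouth at rest, 28 mm when fully down. Axes as the reader's.
- cal_button (a joint): Travel of the recessed calibration button (12 mm round, at the bottom of the port shaft), in m: 0 at rest, 0.005 fully down at its solid stop. Sprung: starts to move at about 1.5 N and takes 4.5 N fully down; springs back when let go.
- rack: Black two-well tube rack, fixed, 120 (own x) x 56 (own y) x 45 mm high. Origin at the centre of its underside, on the bench. Wells 31 mm wide and 40 mm deep, at own x = -30 mm and +30 mm; the tall reference tube stands in one, a short tube in the other (either way round).
- tube: The tall reference tube, loose, solid, about 70 g, 115 mm long: round barrel 29 mm in diameter, then a screw cap 34 mm in diameter over the last 20 mm (95 to 115 mm from the origin). Origin at the centre of its bottom end; own z runs along its axis to the cap. It starts upright in a rack well, its bottom 5 mm above the bench.
- tube_barrel (a point): Middle of the tube's barrel, on its axis 45 mm from the bottom end; this point belongs at the cradle point.
- stand: Fixed aluminium stand of the stylus, 50 x 50 x 55 mm high, with one vertical hole 8 mm in diameter and 52 mm deep in the middle of its top. Origin at the centre of its underside, on the bench.
- stylus: Stylus, loose, about 40 g, 120 mm long: steel rod 5 mm in diameter, 50 mm long, flat tip; then a round black handle 14 mm in diameter, 70 mm long. Origin at the rod's tip, own z towards the handle's end. It starts upright in the stand, shoulder of the handle on the stand's top, tip 5 mm above the bench, so the handle spans 55 to 125 mm above the bench.
- stylus_tip (a point): The tip of the stylus rod (same point as the stylus origin).
- short_tube: A short tube of the same make, 58 mm tall, cap 34 mm wide, in the other rack well, its top 63 mm above the bench; to be left alone. Origin at the centre of its bottom end.
- bottle: Closed reagent bottle, 60 mm in diameter, 130 mm tall, standing beyond the stylus stand; to be left alone. Origin at the centre of its underside.
- tip_box: Grey box of pipette tips, 85 x 120 x 53 mm high, beyond the rack; to be left alone. Origin at the centre of its underside.
Things that resemble listed ones, but are neither listed nor needed, are in the scene too. What is shaped like the tube but green is not meant.

How it is judged (in metres and radians):
On the way, in this order (a step that is already met when the one before it is completed fails the run):
1. the tall tube lies in both saddles of the cradle, let go and at rest (x of tube_barrel in the frame of cradle between -0.005 and 0.005 m and y of tube_barrel in the frame of cradle between -0.014 and 0.014 m and z of tube_barrel in the frame of cradle between -0.005 and 0.005 m and angle between the z axis of tube and the y axis of reader, either way round below 0.1 rad and contact force between each of the arm, the fingers and tube below 0.1 N and linear speed of tube below 0.02 m/s), for 0.3 s.
2. the gripped stylus, through the port, holds the button down (value of joint cal_button above 0.004 m and contact force between stylus and reader above 2 N and contact force between the fingers and stylus above 2 N and horizontal distance between stylus_tip and port below 0.008 m and z of stylus_tip in the frame of port below -0.02 m), for 0.3 s.
At the end, for the whole second after the job is handed in: The gripped stylus, tip in the port within 8 mm of its axis, holds the button at least 4 of its 5 mm down with over 2 N; the tall tube lies untouched and at rest in the cradle, barrel middle within 5 mm across and in height, 14 mm along, and its axis within 0.1 rad (all of step 1 and all of step 2); the arm keeps its last pose, push and grip.
It fails at once if a bystander (bottle, tip box or short tube) is moved more than 25 mm (distance of any of bottle, tip_box, short_tube from where it was at the start of the episode above 0.025 m).
It also fails if it takes over 64 s, if anything falls off the work surface, if the arm or the gripper's body presses on something with over 40 N, if the wrist force passes 120 N, or if a joint passes its speed limit or range.

## Robot

A 6-joint arm with a two-finger parallel gripper is mounted at the origin on the work surface. World frame = base frame: x ahead of the robot, y to its left, z up, the work surface at z = 0. Lengths are in mm, angles in rad, forces in N, time in s.
With the tool pointing down it reaches from about 400 to 925 mm from the base axis. Payload 12.5 kg.
Tool frame: the origin (TCP) lies midway between the tips of the shut fingers; the grasp point (between the pads) lies arm.grip_point_offset behind it (arm.grip_point_offset is the distance from the TCP to the grasp point, in mm); z points along the fingers, y is the line along which they close (so a half turn about z gives the same grasp; the last joint's range is limited). The gripper opens to 95 mm and grips with 3 to 60 N. Pads are 20 mm wide; open, the fingers measure 119 mm over their backs; the gripper's body (75 mm by 180 mm) begins 59 mm behind the grasp point.
Start: joints at [-1.268, 0.491, 1.559, -0, 1.092, -0.106], TCP at [248.468, -573.511, 177.561] pointing down, gripper open.
Joint ranges: [-3.1, 3.1], [-0.84, 2.19], [0.05, 2.79], [-1.13, 4.28], [0.06, 2.93], [-2.69, 2.69]. Speed limits (rad/s): [2.22, 2.22, 2.79, 3.14, 3.14, 3.14].

## Interface

Orientations are given as a unit quaternion [w, x, y, z].
In Python, from bench import arm gives the robot as it stands.
- The arm moves only by the shell command python3 -m handwheel 'ROWS' [FORCE]. ROWS is JSON, one flat list of numbers, 7 for each row, row after row: the shift along the tool's x, y, z in mm, then the turn, a rotation vector about the tool's x, y, z in rad, then the opening, from 0 (shut) to 1 (fully open). In form: [dx, dy, dz, ax, ay, az, jaw, dx, dy, dz, ax, ay, az, jaw, ...]. A call has 1 to 12 rows; each row is the pose to reach, as a shift and turn from the pose commanded when the call began, along the tool's axes at that moment; what a row does not reach only later rows make up. A row lasts 1/8 s, in which the tool goes at most 62.5 mm and 10.7 degrees, less where a joint would pass 70% of its speed; a pose out of reach is approached as far as the arm can. A call with a gripper value outside its range is refused whole. The fingers move at their own pace and stop on an object; FORCE is the grip in N (left out, the last holds). Time passes only in rows, so rows that repeat a pose let the fingers close. It gives the time, the measured TCP pose, the force, the opening and the grip force at its end, in the units of the state.
- arm.read_state(): the state, without advancing time (a new reading comes with each control period).
- arm.get_image(name): name is "scene" or "top" or "wrist"; returns a dict with "frame" (480x640x3 uint8, red, green, blue), "mtx" (3x3 intrinsics, pixels), "k1" (the pictures are not rectified: a ray, as slopes to the right and down, at radius r is drawn at 1 + k1 r^2 times it, then the intrinsics apply), "R" (3x3) and "t" (3): a world point X has camera coordinates R X + t; the wrist camera has in their place "hand_eye" (4x4, takes a point from camera to tool coordinates, whose origin is the TCP and whose axes are the flange's). Camera axes: x right, y down, z forward; pixel columns grow to the right and rows downward; lengths in mm; the calibration is good to about 2 mm. A picture is of the moment at which its call begins: read the wrist's pose just before it. There is no depth.
- arm.job_done(): hands the job in; it is judged then, once.
The state is a dict: "time_s": time; "joint_pos": joint angles; "qvel": joint speeds; "tau": joint torques, N m; "ee_pos": TCP position; "tool_rot": TCP orientation; "ft_force": force on the tool from outside, world axes, zero at the start; "ft_torque": the same for the moment, N m; "grip_width": opening from 0.0 (shut) to 1.0 (fully open); "finger_force": force on a finger pad.
Only numpy, scipy, OpenCV 4.12 (cv2) and the standard library are available. Lean on these libraries where they do the work, as an engineer would, in place of code of your own. Each camera call takes 0.05 s, during which the arm holds its last target. There are 200 camera calls.

## Working session

There is one attempt and no reset: what is moved stays moved. The work goes in short steps, Python scripts to look and compute and a shell command to move; the robot and the scene stay as the last step left them, time stands still between calls to the robot, and variables do not carry over. Pictures are saved under pics/ and viewed, at most 10 in all, crops included, and the job is handed in when it is done.

```bash
ls; mkdir -p pics; python3 - <<'E'
from bench import arm
import cv2
print(arm.grip_point_offset, arm.read_state())
for n in("scene","top"):
    d=arm.get_image(n); cv2.imwrite(f"pics/{n}0.png",d["frame"][:,:,::-1]); print(n,d["mtx"],d["k1"],d["R"],d["t"])
s=arm.get_image("wrist");print(s["mtx"],s["k1"],s["hand_eye"])
E
```

```text
pics
18.8 {'time_s': 0.0, 'joint_pos': array([-1.26759396e+00,  4.91540393e-01,  1.55942745e+00, -4.39238478e-06,
        1.09171050e+00, -1.05612345e-01]), 'qvel': array([ 0.00049956, -0.00200806,  0.00063392,  0.00098645,  0.00139591,
       -0.0018244 ]), 'tau': array([ 3.59318066e-03, -6.12635493e+01, -2.58183718e+01,  6.94742636e-02,
        4.82054742e-02, -8.64665003e-05]), 'ee_pos': array([ 248.38089818, -573.22459534,  176.98125766]), 'tool_rot': array([-5.40002619e-04,  9.79181106e-01,  2.02987850e-01, -5.54817512e-05]), 'ft_force': array([-0.3960367 ,  0.15180999, -0.16305115]), 'ft_torque': array([ 0.01345033,  0.02023656, -0.02494403]), 'finger_force': 0.0, 'grip_width': 1.0006217452911452}
scene [[561.38268566   0.         320.86169731]
 [  0.         561.38268566 235.88502663]
 [  0.           0.           1.        ]] -0.16687370988286346 [[-0.77673519  0.6297355  -0.01075374]
 [ 0.3431369   0.40879461 -0.84566189]
 [-0.52814724 -0.66054535 -0.53361065]] [ 499.75451287 -110.76411784 1417.23959276]
top [[544.67681097   0.         321.02475156]
 [  0.         544.67681097 236.87980229]
 [  0.           0.           1.        ]] -0.07337967412769966 [[ 6.16938512e-03 -9.99979943e-01  1.43277736e-03]
 [-9.95163541e-01 -6.28012977e-03 -9.80310497e-02]
 [ 9.80380815e-02 -8.21056489e-04 -9.95182325e-01]] [-70.18308105 635.18541257 965.77127343]
[[399.03490862   0.         316.98536015]
 [  0.         399.03490862 244.94743703]
 [  0.           0.           1.        ]] -0.002779170249021738 [[-3.35701773e-04 -9.57399981e-01 -2.88764893e-01  8.27209358e+01]
 [ 9.99999784e-01 -4.84681182e-04  4.44417094e-04 -3.77069811e-01]
 [-5.65443827e-04 -2.88764682e-01  9.57399937e-01 -2.07942544e+02]
 [ 0.00000000e+00  0.00000000e+00  0.00000000e+00  1.00000000e+00]]
```

View pics/scene0.png

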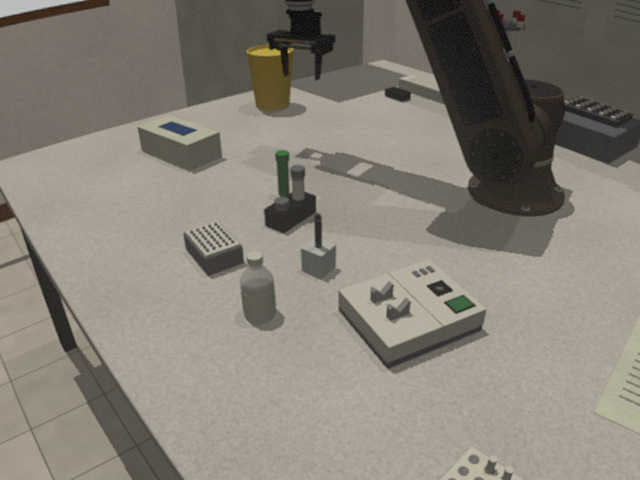

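View pics/top0.png

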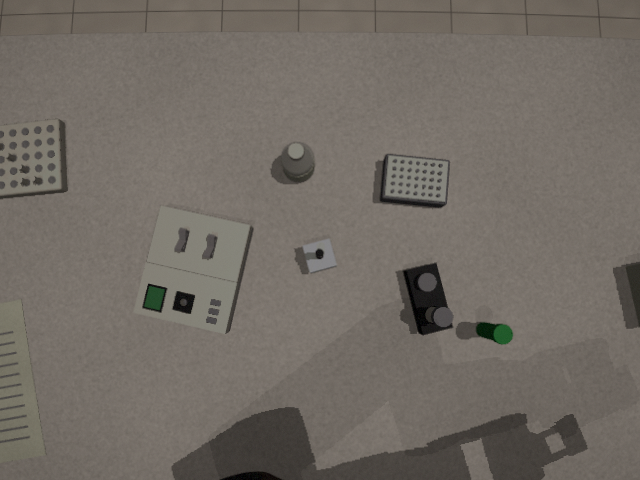

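The scene view shows the grey tall tube in the rack's near well (cap at about (442,317) in the top view) and the short tube at (427,282). The green decoy is at (502,334), the stylus at (320,254) and the port at (184,302). The saddles are at (182,240) and (210,247).

```bash
cat > h.py <<'E'
from bench import arm
import numpy as np, cv2
from scipy.spatial.transform import Rotation as Ro
def quat(): 
    s=arm.read_state(); q=s["tool_rot"]; return s, Ro.from_quat([q[1],q[2],q[3],q[0]])
def shot(n):
    s,R=quat(); d=arm.get_image(n)
    if n=="wrist":
        H=d["hand_eye"]; Rw=R.as_matrix()@H[:3,:3]; c=R.as_matrix()@H[:3,3]+s["ee_pos"]
    else: Rw=d["R"].T; c=-Rw@d["t"]
    d["Rw"],d["c"]=Rw,c; return d
def ray(d,px):
    k=d["k1"]; p=cv2.undistortPoints(np.array(px,float).reshape(-1,1,2),d["mtx"],np.array([k,0,0,0.])).reshape(-1,2)
    return np.c_[p,np.ones(len(p))]@d["Rw"].T
def plane(d,px,z):
    v=ray(d,px); return d["c"]+v*((z-d["c"][2])/v[:,2])[:,None]
def proj(d,X):
    x=(np.atleast_2d(X)-d["c"])@d["Rw"]; return cv2.projectPoints(x,np.zeros(3),np.zeros(3),d["mtx"],np.array([d["k1"],0,0,0.]))[0].reshape(-1,2)
def totool(v): # world vector -> tool axes
    return quat()[1].inv().apply(v)
E
python3 - <<'E'
from h import *
np.set_printoptions(precision=1,suppress=True)
d=shot("top"); g=cv2.cvtColor(d["frame"],cv2.COLOR_RGB2GRAY)
def blob(m,x0,y0,x1,y1,name,z):
    w=np.zeros_like(m); w[y0:y1,x0:x1]=m[y0:y1,x0:x1]
    c=max(cv2.findContours(w.astype(np.uint8),0,2)[0],key=cv2.contourArea); r=cv2.minAreaRect(c)
    P=plane(d,cv2.boxPoints(r),z); print(name,r,"\n ctr",plane(d,[r[0]],z),"corners",P[:,:2].ravel()); return c
white=(g>105)
print(np.percentile(g[200:340,130:260],[5,25,50,75,95]), g[240:262:3,310:330:2],g[300:334:4,428:458:3])
blob(white,130,200,255,340,"housing",50)
blob(g<45,170,285,200,315,"bezel",53)
blob(g<45,312,245,328,262,"stylus",125)
blob(g<40,395,255,460,340,"rack",45)
for n,p,z in [("tallcap",(443,317),120),("short",(427,282),63),("sty",(319.5,253),125),("sad1",(182,239),79),("sad2",(210,246),79),("port",(184,302),53),("stand",(320,256),55),("bottlecap",(296,151),130),("box",(417,179),53),("green",(503,334),120)]:
    print(n,plane(d,[p],z))
cv2.imwrite("pics/c1.png",cv2.resize(d["frame"][190:345,125:465,::-1],None,fx=2.3,fy=2.3,interpolation=2))
E
```

```text
[ 59. 115. 120. 129. 131.] [[108 106 109 107 111 116 124 129 133 133]
 [122 129 131 132 131 129 132 131 133 133]
 [132 134 132 133 131 131 132 131 132 134]
 [133 133 132 120  48  62 115 132 132 132]
 [109 109 109  17  22  20  27 116 132 133]
 [ 90  90  86  34  19  25  29 130 133 133]
 [ 90  88  86  80  37  27 111 133 133 132]
 [133 133 133 133 133 133 133 133 134 133]] [[ 26  22  25  22  21  28  79 116 114 116]
 [ 25  28  24  24  25  22  37 115 117 113]
 [ 38  51  39  25  77  81  81  95 116 116]
 [ 49  47  49  82  78  80  82  80 100 113]
 [ 49  19  79  81  82  79  80  81  83 115]
 [ 46  42  72  81  81  81  79  78  92 114]
 [ 27  22  19  73  80  81  80  70  88 114]
 [ 24  25  25  22  24  26  40  67 100 100]
 [ 25  34  75 116 114 117 119 116 117 101]]
housing ((192.0, 269.5), (139.0, 124.0), 90.0) 
 ctr [[573.5 164.7  50. ]] corners [699.2 282.7 700.1  55.5 451.4  51.3 448.6 273.3]
bezel ((183.26470947265625, 301.94122314453125), (18.432706832885742, 18.675243377685547), 14.03624439239502) 
 ctr [[515.6 178.2  53. ]] corners [503.3 198.  535.5 190.7 527.9 158.4 495.8 165.7]
stylus ((319.0, 254.0), (8.0, 6.0), 90.0) 
 ctr [[597.9 -63.  125. ]] corners [604.5 -58.  604.6 -67.9 591.3 -68.  591.3 -58.1]
rack ((427.0588684082031, 298.7353210449219), (66.45475006103516, 34.68259048461914), 75.96376037597656) 
 ctr [[ 524.1 -256.9   45. ]] corners [ 574.1 -212.5  589.5 -273.5  474.2 -301.3  459.3 -240.7]
tallcap [[ 495.1 -268.5  120. ]]
short [[ 553.7 -253.6   63. ]]
sty [[599.6 -63.8 125. ]]
sad1 [[625.6 177.   79. ]]
sad2 [[613.7 127.4  79. ]]
port [[515.5 176.8  53. ]]
stand [[599.  -64.6  55. ]]
bottlecap [[770.4 -23.3 130. ]]
box [[ 740.2 -239.8   53. ]]
green [[ 467.1 -368.5  120. ]]
```

View pics/c1.png

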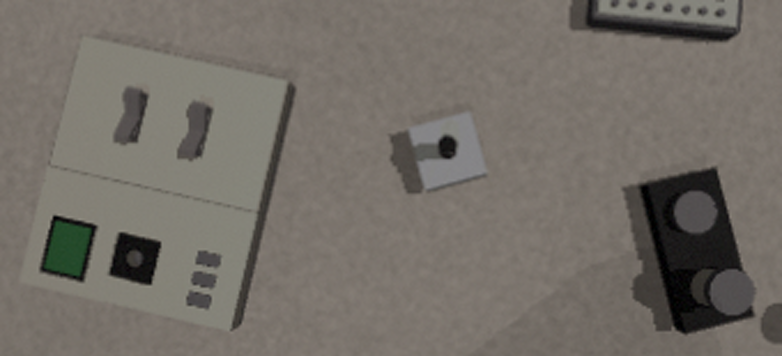

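```bash
cat >> h.py <<'E'
def pose(psi,th):
    xd=np.array([np.cos(psi),np.sin(psi),0]); z=np.sin(th)*xd-[0,0,np.cos(th)]
    y=np.cross([0,0,-1.],xd); return np.c_[np.cross(y,z),y,z]
def goto(g,psi,th): # row for grasp point g, tool yaw psi, tilt th
    s,R=quat(); T=pose(psi,th); p=np.array(g)+18.8*T[:,2]
    print("row",np.round(R.inv().apply(p-s["ee_pos"]),1),np.round((R.inv()*Ro.from_matrix(T)).as_rotvec(),3))
def now():
    s,R=quat(); print("grasp pt",np.round(s["ee_pos"]-18.8*R.as_matrix()[:,2],1),"joints",np.round(s["joint_pos"],2),"t",s["time_s"],"w",s["grip_width"],"ff",s["finger_force"],s["ft_force"].round(1))
E
python3 -c "
from h import *
goto((495,-268,270),1.339,0)"
```

```text
row [ 347.7 -182.2  -73.9] [-0.001 -0.    -0.93 ]
```

```bash
python3 -m handwheel '[348,-182,-74,0,0,-0.93,1, 348,-182,-74,0,0,-0.93,1, 348,-182,-74,0,0,-0.93,1, 348,-182,-74,0,0,-0.93,1, 348,-182,-74,0,0,-0.93,1, 348,-182,-74,0,0,-0.93,1, 348,-182,-74,0,0,-0.93,1, 348,-182,-74,0,0,-0.93,1, 348,-182,-74,0,0,-0.93,1]' 30
python3 - <<'E'
from h import *
now(); d=shot("wrist"); np.savez("w1.npz",**d)
print(proj(d,[[495,-268,120],[553.7,-254,63]]).round(0))
cv2.imwrite("pics/w1.png",d["frame"][:,:,::-1])
t=shot("top")
E
```

```text
time_s: 1.32
ee_pos: [494.9, -268.6, 251.2]
tool_rot: [-0.0, 0.784, 0.62, -0.0]
ft_force: [0.3, 0.1, -0.4]
grip_width: 0.997
finger_force: 0.0
grasp pt [ 494.9 -268.6  270. ] joints [-0.61  0.33  1.61 -0.    1.2  -0.38] t 1.325 w 0.9967410536070314 ff 0.0 [ 0.3  0.1 -0.4]
[[316. 223.]
 [371. 182.]]
```

View pics/w1.png

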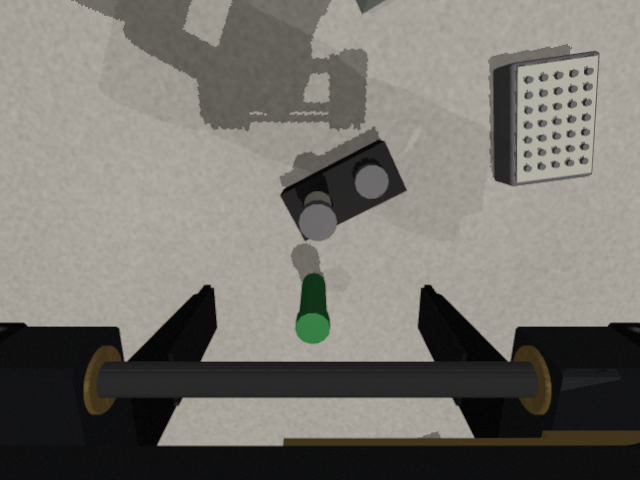

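The cap of the tall tube is at (318,222), 2 px from the prediction. The rack and short tube are at (371,181), and the green decoy is nearer the fingers.

```bash
python3 - <<'E'
from h import *
d=dict(np.load("w1.npz")); g=cv2.GaussianBlur(cv2.cvtColor(d["frame"],cv2.COLOR_RGB2GRAY),(0,0),1)
c=cv2.HoughCircles(g[195:250,290:350],cv2.HOUGH_GRADIENT,1,30,param1=80,param2=8,minRadius=15,maxRadius=23); print(c)
p=c[0,0,:2]+[290,195]; k=plane(d,[p],120)[0]; print(p,k)
G=np.array([k[0],k[1],110]); T=pose(1.339,-np.pi/4)
goto(G-110*T[:,2],1.339,-np.pi/4); goto(G,1.339,-np.pi/4)
E
```

```text
[[[27.5 26.5 19.1]]]
[317.5 221.5] [ 496.24472635 -267.36639482  120.        ]
row [66.5  1.  76.7] [-0.001 -0.785 -0.001]
row [-11.3   1.2 154.5] [-0.001 -0.785 -0.001]
```

```bash
python3 -m handwheel '[66,1,77,0,-0.785,0,1, 66,1,77,0,-0.785,0,1, 66,1,77,0,-0.785,0,1, 66,1,77,0,-0.785,0,1, 66,1,77,0,-0.785,0,1, 66,1,77,0,-0.785,0,1, 66,1,77,0,-0.785,0,1]'
python3 - <<'E'
from h import *
now(); goto((496,-267.7,110),1.339,-np.pi/4)
d=shot("wrist"); print(proj(d,[[496,-267.7,120]]))
cv2.imwrite("pics/w2.png",d["frame"][:,:,::-1])
E
```

```text
time_s: 2.3
ee_pos: [511.4, -205.0, 174.7]
tool_rot: [0.237, 0.725, 0.573, -0.3]
ft_force: [0.8, -0.4, -0.2]
grip_width: 0.998
finger_force: 0.0
grasp pt [ 514.5 -192.1  188.1] joints [-0.1   0.52  1.81 -0.88  1.14  0.65] t 2.3 w 0.9983928938500782 ff 0.0 [ 0.8 -0.4 -0.2]
row [-1.000e-01 -5.000e-01  1.103e+02] [-0.001 -0.002 -0.001]
[[315.80568465 245.69544773]]
```

View pics/w2.png

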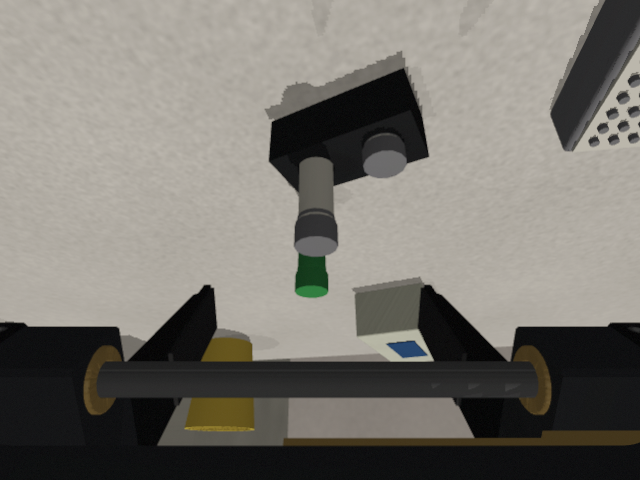

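The cap top appears at (316,245), centred between the fingers as predicted. I'm moving in and gripping.

```bash
python3 -m handwheel '[0,-0.5,55,0,0,0,1, 0,-0.5,80,0,0,0,1, 0,-0.5,100,0,0,0,1, 0,-0.5,110,0,0,0,1, 0,-0.5,110,0,0,0,0.2, 0,-0.5,110,0,0,0,0.2, 0,-0.5,110,0,0,0,0.2, 0,-0.5,110,0,0,0,0.2, 0,-0.5,110,0,0,0,0.2, 0,-0.5,110,0,0,0,0.2]' 35
python3 - <<'E'
from h import *
now(); print(totool([0,0,100.]))
E
```

```text
time_s: 3.6
ee_pos: [493.3, -279.7, 96.7]
tool_rot: [0.237, 0.725, 0.573, -0.3]
ft_force: [-0.3, -0.3, -0.2]
grip_width: 0.428
finger_force: 0.0
grasp pt [ 496.3 -266.7  110. ] joints [-0.24  0.62  1.9  -1.05  0.95  0.78] t 3.6 w 0.4284592776889681 ff 0.0 [-0.3 -0.3 -0.2]
[-7.06873863e+01  5.34460578e-03 -7.07339621e+01]
```

```bash
python3 -m handwheel '[0,0,0,0,0,0,0.2, 0,0,0,0,0,0,0.2, 0,0,0,0,0,0,0.2, 0,0,0,0,0,0,0.2]'
python3 -m handwheel '[-20,0,-20,0,0,0,0.2, -45,0,-45,0,0,0,0.2, -70,0,-70,0,0,0,0.2, -90,0,-90,0,0,0,0.2,-90,0,-90,0,0,0,0.2]'
python3 - <<'E'
from h import *
now(); yw=-0.232; C=np.array([619.7,152.7,82]); oy=np.array([-np.sin(yw),np.cos(yw),0])
g=C-60*oy; print(g)
goto(g+[0,0,90],1.339,np.pi/4); goto(g+[0,0,90],1.339,0)
E
```

```text
time_s: 4.1
ee_pos: [493.2, -279.7, 96.7]
tool_rot: [0.237, 0.725, 0.573, -0.3]
ft_force: [0.8, -0.1, 0.4]
grip_width: 0.201
finger_force: 0.0
time_s: 4.72
ee_pos: [493.7, -279.9, 225.8]
tool_rot: [0.239, 0.725, 0.573, -0.299]
ft_force: [-0.9, 0.7, -0.3]
grip_width: 0.204
finger_force: 0.0
grasp pt [ 496.7 -267.   239.1] joints [-0.24  0.43  1.8  -0.91  1.11  0.5 ] t 4.725 w 0.2042544321982584 ff 0.0 [-0.9  0.7 -0.3]
[605.90453606  94.30749042  82.        ]
row [ 332.7   22.9 -237.6] [ 0.004  1.571 -0.   ]
row [ 327.2   22.9 -224.3] [ 0.003  0.785 -0.002]
```

The fingers closed past the cap width (0.20) with no force, so they missed the tube. I'll look before trying again.

```bash
python3 - <<'E'
from h import *
now(); d=shot("wrist"); print(proj(d,[[496,-267.7,120]]))
s=shot("scene"); f=s["frame"][100:300,200:400]
cv2.imwrite("pics/w3.png",np.hstack([d["frame"],cv2.resize(f,None,fx=2.4,fy=2.4)])[:,:,::-1][:, :] if 0 else cv2.resize(np.hstack([d["frame"],cv2.resize(f,(480,480))]),(800,343))[:,:,::-1])
E
```

```text
grasp pt [ 496.7 -267.   239.1] joints [-0.24  0.43  1.8  -0.91  1.11  0.5 ] t 4.725 w 0.2042544321982584 ff 0.0 [-0.9  0.7 -0.3]
[[314.79088627 121.77825378]]
```

View pics/w3.png

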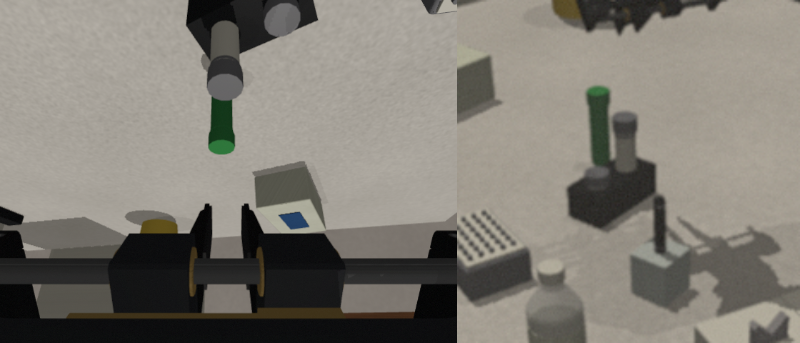

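```bash
python3 - <<'E'
from h import *
s,R=quat(); d=shot("scene"); e=s["ee_pos"]; M=R.as_matrix()
print(proj(d,[e,e-18.8*M[:,2],e-60*M[:,2],e+10*M[:,1],e-10*M[:,1],[496,-267.7,120],[496,-267.7,45]]).round(1))
c=proj(d,[e])[0].astype(int); print(c)
cv2.imwrite("pics/s3.png",cv2.resize(d["frame"][40:240,200:400],(600,600),interpolation=2)[:,:,::-1])
w=shot("wrist"); print(proj(w,[e,e-18.8*M[:,2]]))
E
```

```text
[[292.8 124.2]
 [295.  120.4]
 [300.  111.6]
 [288.6 125. ]
 [296.9 123.4]
 [296.4 169. ]
 [297.5 198.1]]
[292 124]
[[316.45425874 278.18009202]
 [316.39627998 291.69793542]]
```

View pics/s3.png

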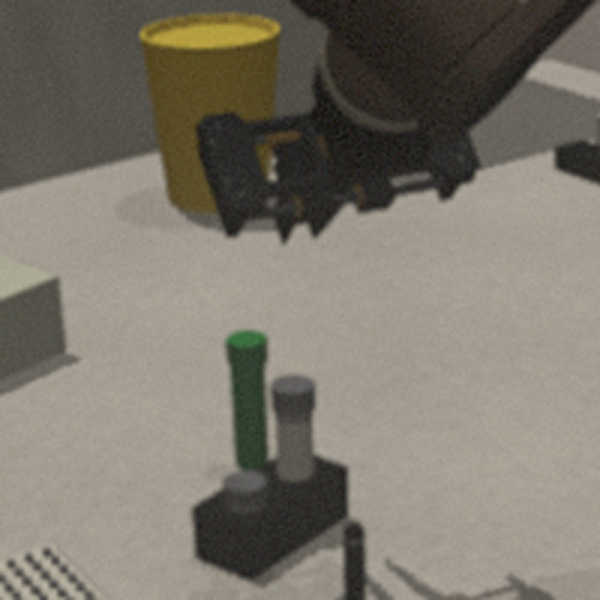

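The scene crop shows the tips near crop (285,240) and (315,235), which is higher than the reported TCP projects. In the wrist view the tips' apparent spacing and row also put them about 35 mm short. I'll measure that numerically.

```bash
python3 - <<'E'
from h import *
def segs(g,r):
    m=(g[r]<60).astype(int); k=np.flatnonzero(np.diff(m)); return k
s,R=quat(); print(s["grip_width"])
for n,d in(("open",dict(np.load("w1.npz"))),("now",shot("wrist"))):
    g=cv2.cvtColor(d["frame"],cv2.COLOR_RGB2GRAY)
    for r in range(276,345,6): k=segs(g,r); print(n,r,k[(k>150)&(k<480)])
H=d["hand_eye"]
for z in(0,-18.8,-37,-55):
  for w in(95,19.4):
    P=np.array([[x,sy*w/2,z] for x in(10,-10) for sy in(-1,1)]); c=(P-H[:3,3])@H[:3,:3]
    print(z,w,(c[:,:2]/c[:,2:]*399+[317,245]).round(0).tolist())
E
```

```text
0.20127728344858076
open 276 [305 320]
open 282 [302 323]
open 288 [201 212 301 324 420 432]
open 294 [195 213 301 324 420 438]
open 300 [187 214 300 325 419 446]
open 306 [181 214 299 325 419 452]
open 312 [175 214 298 326 418 458]
open 318 [169 215 296 298 325 328 418 464]
open 324 [163 215 417 470]
open 330 [157 214 419 476]
open 336 [152 211 422]
open 342 [208 424]
now 276 []
now 282 []
now 288 [286 295 338 347]
now 294 [282 295 338 351]
now 300 [277 295 338 356 409 421]
now 306 [275 296 337 359 397 398 410 411 414 415]
now 312 [272 296 337 361 399 400 402 403 428 429]
now 318 [269 296 337 364 404 406 407 416 420 421 428 429 430 432]
now 324 [266 296 337 367]
now 330 [178 296 337 455]
now 336 [173 295 338 459]
now 342 [169 295 338 464]
0 95 [[230.0, 261.0], [402.0, 261.0], [232.0, 294.0], [400.0, 294.0]]
0 19.4 [[299.0, 261.0], [334.0, 261.0], [299.0, 294.0], [334.0, 294.0]]
-18.8 95 [[223.0, 273.0], [410.0, 273.0], [225.0, 309.0], [407.0, 309.0]]
-18.8 19.4 [[297.0, 273.0], [335.0, 273.0], [298.0, 309.0], [335.0, 309.0]]
-37 95 [[214.0, 287.0], [419.0, 287.0], [217.0, 326.0], [416.0, 325.0]]
-37 19.4 [[295.0, 287.0], [337.0, 287.0], [296.0, 326.0], [337.0, 326.0]]
-55 95 [[203.0, 304.0], [429.0, 303.0], [207.0, 346.0], [426.0, 345.0]]
-55 19.4 [[293.0, 303.0], [339.0, 303.0], [294.0, 346.0], [339.0, 346.0]]
```

The pixel match is exact at z = -37: the real fingertips end 37 mm behind the reported TCP, which explains the miss. I'll use a grasp point 56 mm behind it, and tilt 40° to stay off the joint 4 limit.

```bash
sed -i 's/18\.8\*/56*/g' h.py; python3 - <<'E'
from h import *
now(); goto((496.2,-267.5,150),1.339,-.7);goto((496.2,-267.5,110),1.339,-.7)
E
```

```text
grasp pt [ 502.1 -241.2  262.5] joints [-0.24  0.43  1.8  -0.91  1.11  0.5 ] t 4.975 w 0.2007602174712606 ff 0.0 [-0.1 -1.1  0.7]
row [65.2  0.6 98.4] [-0.002  0.085  0.001]
row [ 93.5   0.7 126.7] [-0.002  0.085  0.001]
```

```bash
python3 -m handwheel '[10,0,15,0,0,0,0.75, 20,0,30,0,0.03,0,0.75, 35,0,50,0,0.06,0,0.75, 50,0.5,75,0,0.085,0,0.75, 65,0.5,98,0,0.085,0,0.75, 65,0.5,98,0,0.085,0,0.75, 75,0.5,108,0,0.085,0,0.75, 85,0.5,118,0,0.085,0,0.75, 93,0.5,127,0,0.085,0,0.75, 93,0.5,127,0,0.085,0,0.75]'
python3 - <<'E'
from h import *
now(); goto((496.2,-267.5,110),1.339,-.7)
E
```

```text
time_s: 6.22
ee_pos: [487.9, -303.1, 67.5]
tool_rot: [0.212, 0.736, 0.583, -0.269]
ft_force: [-0.2, 0.6, -0.1]
grip_width: 0.747
finger_force: 0.0
grasp pt [ 496.2 -268.   110.3] joints [-0.32  0.63  1.92 -1.04  0.84  0.73] t 6.225 w 0.747388918571468 ff 0.0 [-0.2  0.6 -0.1]
row [ 0.6 -0.1 -0.1] [-0.001 -0.     0.001]
```

```bash
python3 -m handwheel '[0,0,0,0,0,0,0.2, 0,0,0,0,0,0,0.2, 0,0,0,0,0,0,0.2, 0,0,0,0,0,0,0.2, 0,0,0,0,0,0,0.2, 0,0,0,0,0,0,0.2, 0,0,0,0,0,0,0.2, 0,0,0,0,0,0,0.2]' 35
python3 -c "
from h import *
now(); print(totool([0,0,95.]))"
```

```text
time_s: 7.22
ee_pos: [488.2, -303.3, 68.5]
tool_rot: [0.213, 0.737, 0.583, -0.269]
ft_force: [0.2, 0.4, 3.2]
grip_width: 0.34
finger_force: 35.0
grasp pt [ 496.5 -268.2  111.4] joints [-0.32  0.63  1.92 -1.04  0.84  0.73] t 7.225 w 0.34047950519060294 ff 35.00031352043152 [0.2 0.4 3.2]
[-6.12172688e+01  1.20710548e-02 -7.26460312e+01]
```

```bash
python3 -m handwheel '[-12,0,-14.5,0,0,0,0.2, -25,0,-29,0,0,0,0.2, -45,0,-53,0,0,0,0.2, -65,0,-77,0,0,0,0.2, -80,0,-95,0,0,0,0.2, -80,0,-95,0,0,0,0.2]'
python3 - <<'E'
from h import *
now(); yw=-0.232; C=np.array([619.7,152.7,82]); oy=np.array([-np.sin(yw),np.cos(yw),0])
g=C-60*oy; print(g)
d=shot("wrist"); cv2.imwrite("pics/w4.png",d["frame"][:,:,::-1])
goto(g+[0,0,80],1.339,np.pi/2-.7)
E
```

```text
time_s: 7.98
ee_pos: [488.6, -303.3, 193.7]
tool_rot: [0.214, 0.737, 0.583, -0.268]
ft_force: [-0.0, -0.4, -1.6]
grip_width: 0.337
finger_force: 35.0
grasp pt [ 496.8 -268.1  236.6] joints [-0.32  0.45  1.82 -0.86  1.    0.44] t 7.975 w 0.33742108573427976 ff 34.99969840049744 [-0.  -0.4 -1.6]
[605.90453606  94.30749042  82.        ]
row [ 392.2   23.1 -243.3] [ 1.000e-03  1.571e+00 -0.000e+00]
```

View pics/w4.png

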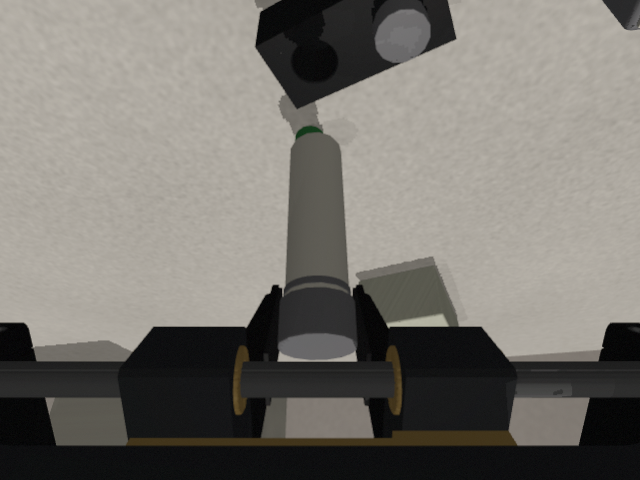

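The tube is gripped by the cap, with its bottom at (316,143) clear of the well. I'm turning it level above the cradle.

```bash
python3 - <<'E'
from h import *
goto((606,94,232),1.339,np.pi/2-.7)
E
```

```text
row [ 346.9   23.4 -296.6] [ 1.000e-03  1.571e+00 -0.000e+00]
```

```bash
python3 -m handwheel '[20,1,-50,0,0.1,0,0.2, 60,4,-90,0,0.27,0,0.2, 100,7,-130,0,0.44,0,0.2, 145,10,-165,0,0.61,0,0.2, 190,13,-195,0,0.78,0,0.2, 230,16,-225,0,0.95,0,0.2, 270,19,-250,0,1.12,0,0.2, 310,21,-275,0,1.29,0,0.2, 347,23,-297,0,1.45,0,0.2, 347,23,-297,0,1.571,0,0.2, 347,23,-297,0,1.571,0,0.2, 347,23,-297,0,1.571,0,0.2]'
python3 - <<'E'
from h import *
now(); goto((606,94,232),1.339,np.pi/2-.7); goto((606,94,132),1.339,np.pi/2-.7)
E
```

```text
time_s: 9.52
ee_pos: [615.6, 135.7, 195.7]
tool_rot: [-0.261, 0.712, 0.563, 0.329]
ft_force: [0.9, 0.1, 0.3]
grip_width: 0.337
finger_force: 35.0
grasp pt [605.8  94.1 231.9] joints [-0.28  0.52  1.79  0.99  1.15 -0.63] t 9.525 w 0.337406001270256 ff 35.00007927417755 [0.9 0.1 0.3]
row [ 0.2  0.2 -0.1] [-0.     0.003 -0.001]
row [-76.1   0.4  64.5] [-0.     0.003 -0.001]
```

```bash
python3 -m handwheel '[-30,0,25,0,0,0,0.2, -60,0,50,0,0,0,0.2, -80,0.3,68,0,0,0,0.2, -91.5,0.3,77.5,0,0,0,0.2, -91.5,0.3,77.5,0,0,0,0.2]'
python3 - <<'E'
from h import *
now()
yw=-0.232; C=np.array([619.7,152.7,112]); oy=np.array([-np.sin(yw),np.cos(yw),0])
a,b=shot("top"),shot("scene"); np.savez("t5.npz",**a);np.savez("s5.npz",**b)
P=[C+45*oy,C,C-50*oy,C-70*oy]
pa,pb=proj(a,P),proj(b,P); print(pa.round(1),pb.round(1))
A=cv2.resize(a["frame"][200:345,125:270],(400,400),interpolation=2);B=cv2.resize(b["frame"][200:400,300:500],(400,400),interpolation=2)
w=shot("wrist")["frame"]; np.save("w5.npy",w)
cv2.imwrite("pics/m5.png",np.hstack([A,B])[:,:,::-1])
E
```

```text
time_s: 10.15
ee_pos: [615.9, 136.5, 76.2]
tool_rot: [-0.262, 0.711, 0.563, 0.33]
ft_force: [0.4, 0.8, -0.8]
grip_width: 0.341
finger_force: 35.0
grasp pt [606.1  94.8 112.3] joints [-0.28  0.7   1.87  1.11  1.02 -0.88] t 10.15 w 0.34073283541047616 ff 34.99989688396454 [ 0.4  0.8 -0.8]
[[165.8 234.5]
 [191.3 240.8]
 [219.8 247.8]
 [231.2 250.6]] [[403.8 292.7]
 [389.1 277.8]
 [373.9 262.4]
 [368.2 256.5]]
```

View pics/m5.png

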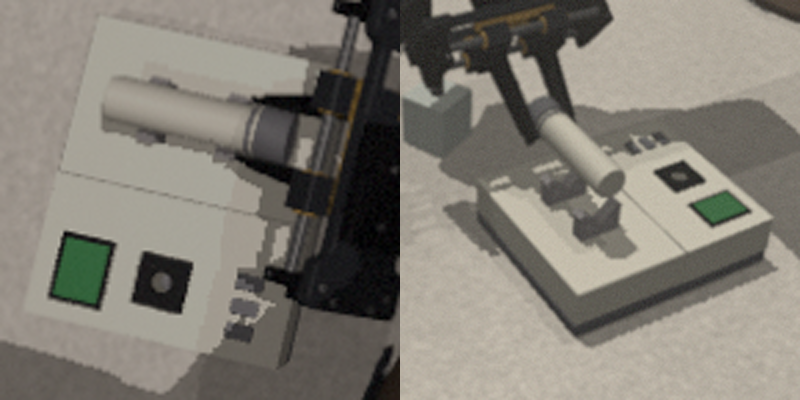

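```bash
python3 - <<'E'
from h import *
a,b=dict(np.load("t5.npz")),dict(np.load("s5.npz"))
def tri(p,q):
    v=[ray(a,[p])[0],ray(b,[q])[0]]; c=[a["c"],b["c"]]
    A=sum(np.eye(3)-np.outer(u,u)/(u@u) for u in v); B=sum((np.eye(3)-np.outer(u,u)/(u@u))@k for u,k in zip(v,c)); X=np.linalg.solve(A,B)
    print(X.round(1),(proj(a,[X])-p).round(1),(proj(b,[X])-q).round(1)); return X
X0=tri((162.6,237.8),(403.5,290)); X1=tri((214.9,247.5),(373.5,259)); u=X0-X1; print(np.linalg.norm(u),"yaw of axis",np.arctan2(-u[0],u[1]),"elev",np.arcsin(u[2]/np.linalg.norm(u)))
print("barrel", X1+u/np.linalg.norm(u)*50)
# profiles across barrel in top view
for d,n in((a,"t"),):
  g=cv2.cvtColor(d["frame"],cv2.COLOR_RGB2GRAY)
  for x in(166,172,186,192,200,208): print(x,g[218:268,x].tolist())
E
```

```text
[626.7 197.6 116.8] [[ 1.7 -1.6]] [[ 2.4 -0.2]]
[609.9 108.3 122.2] [[ 1.2 -1.3]] [[ 1.7 -0.1]]
90.98416586494544 yaw of axis -0.18614380211904627 elev -0.060401049987139126
barrel [619.13789668 157.36835087 119.22553959]
166 [164, 163, 165, 162, 163, 164, 164, 163, 163, 151, 137, 145, 151, 157, 159, 162, 161, 160, 157, 153, 150, 143, 135, 126, 111, 95, 106, 111, 110, 110, 151, 164, 163, 163, 164, 164, 164, 164, 162, 163, 164, 163, 163, 163, 164, 163, 162, 162, 143, 159]
172 [164, 164, 164, 165, 164, 163, 164, 163, 164, 153, 131, 128, 139, 149, 154, 157, 161, 162, 162, 159, 155, 153, 148, 140, 131, 120, 100, 96, 107, 111, 113, 128, 157, 164, 164, 164, 164, 165, 164, 162, 165, 165, 164, 164, 164, 164, 164, 163, 164, 146]
186 [165, 165, 163, 164, 164, 164, 163, 158, 155, 156, 138, 107, 79, 92, 119, 134, 144, 152, 156, 160, 163, 163, 161, 159, 156, 151, 147, 136, 128, 111, 93, 105, 111, 111, 119, 154, 164, 164, 165, 165, 164, 165, 163, 164, 164, 165, 163, 164, 164, 164]
192 [164, 164, 164, 165, 165, 164, 165, 164, 160, 156, 155, 155, 155, 156, 136, 121, 130, 141, 149, 154, 157, 162, 162, 163, 160, 158, 154, 149, 140, 135, 119, 113, 111, 111, 111, 111, 152, 165, 164, 165, 164, 165, 164, 165, 165, 165, 163, 164, 165, 165]
200 [164, 164, 165, 165, 164, 165, 164, 164, 164, 160, 156, 155, 155, 156, 155, 155, 130, 115, 129, 141, 148, 154, 158, 162, 162, 161, 160, 158, 154, 148, 142, 135, 119, 105, 107, 112, 112, 110, 152, 165, 164, 165, 165, 165, 164, 164, 164, 165, 164, 165]
208 [165, 164, 165, 166, 165, 164, 165, 165, 163, 165, 165, 160, 158, 157, 157, 148, 129, 109, 95, 109, 129, 140, 147, 152, 157, 161, 162, 162, 160, 158, 154, 147, 142, 130, 110, 91, 76, 73, 93, 83, 94, 110, 112, 150, 164, 165, 164, 166, 164, 164]
```

Top view: the barrel axis runs through (172,236) and (200,243), parallel to the cradle and within about 1 mm across. The tube sits about 7 mm towards +y. I'm shifting it and lowering until contact.

```bash
python3 -m handwheel '[-4,0,-4.5,0,0,0,0.2, -13,0,3,0,0,0,0.2, -19,0,8,0,0,0,0.2, -22,0,11,0,0,0,0.2, -22,0,11,0,0,0,0.2, -22,0,11,0,0,0,0.2]'
python3 -c "
from h import *
now()"
python3 -m handwheel '[-1.5,0,1.3,0,0,0,0.2, -3,0,2.6,0,0,0,0.2, -3,0,2.6,0,0,0,0.2]'
```

```text
time_s: 11.05
ee_pos: [614.7, 130.7, 52.5]
tool_rot: [-0.262, 0.711, 0.563, 0.331]
ft_force: [0.1, -0.3, -0.4]
grip_width: 0.341
finger_force: 35.0
grasp pt [604.8  89.   88.5] joints [-0.29  0.74  1.87  1.13  1.01 -0.94] t 11.05 w 0.34142784793277164 ff 34.999955892562866 [ 0.1 -0.3 -0.4]
time_s: 11.42
ee_pos: [614.6, 130.7, 48.3]
tool_rot: [-0.262, 0.711, 0.563, 0.331]
ft_force: [-0.1, -0.5, -1.1]
grip_width: 0.34
finger_force: 35.0
```

```bash
python3 -m handwheel '[-1.5,0,1.3,0,0,0,0.2, -1.5,0,1.3,0,0,0,0.2]';python3 -m handwheel '[-1.5,0,1.3,0,0,0,0.2, -1.5,0,1.3,0,0,0,0.2]';python3 -m handwheel '[-1.5,0,1.3,0,0,0,0.2, -1.5,0,1.3,0,0,0,0.2]'
```

```text
time_s: 11.68
ee_pos: [614.7, 130.8, 46.4]
tool_rot: [-0.262, 0.711, 0.563, 0.331]
ft_force: [0.1, -0.6, -0.0]
grip_width: 0.343
finger_force: 35.0
time_s: 11.92
ee_pos: [614.9, 130.7, 45.1]
tool_rot: [-0.262, 0.711, 0.562, 0.331]
ft_force: [-1.2, -2.3, 6.5]
grip_width: 0.342
finger_force: 35.0
time_s: 12.18
ee_pos: [614.9, 130.6, 43.2]
tool_rot: [-0.262, 0.711, 0.563, 0.331]
ft_force: [-1.0, -4.3, 6.6]
grip_width: 0.34
finger_force: 35.0
```

```bash
python3 -m handwheel '[0,0,0,0,0,0,0.6, 0,0,0,0,0,0,0.6, 0,0,0,0,0,0,0.6, 0,0,0,0,0,0,0.6]'
python3 -m handwheel '[0,0,-10,0,0,0,0.6, 0,0,-30,0,0,0,0.6, 0,0,-60,0,0,0,0.6, 0,0,-120,0,0,0,0.6, 0,0,-150,0,0,0,0.6, 0,0,-150,0,0,0,0.6]'
python3 - <<'E'
from h import *
now(); a=shot("top"); b=shot("scene"); np.savez("t6.npz",**a); np.savez("s6.npz",**b)
g=cv2.cvtColor(a["frame"],cv2.COLOR_RGB2GRAY)
for x in(168,174,196,202,212,222): print(x,g[222:268,x].tolist())
print(g[236:241,150:180].tolist())
E
```

```text
time_s: 12.68
ee_pos: [614.6, 130.9, 42.3]
tool_rot: [-0.262, 0.711, 0.563, 0.331]
ft_force: [0.2, 0.8, 0.0]
grip_width: 0.597
finger_force: 0.0
time_s: 13.42
ee_pos: [588.7, 16.6, 140.9]
tool_rot: [-0.26, 0.712, 0.562, 0.332]
ft_force: [-0.2, 0.5, -0.2]
grip_width: 0.603
finger_force: 0.0
grasp pt [578.6 -25.  177.1] joints [-0.49  0.61  1.82  0.91  1.2  -0.83] t 13.425 w 0.6033441299071327 ff 0.0 [-0.2  0.5 -0.2]
168 [160, 160, 161, 160, 160, 159, 159, 160, 159, 160, 161, 159, 161, 159, 160, 159, 159, 161, 161, 160, 159, 159, 159, 159, 160, 160, 159, 161, 159, 159, 159, 158, 160, 159, 159, 159, 159, 160, 158, 159, 160, 159, 158, 159, 147, 146]
174 [159, 159, 160, 159, 159, 160, 161, 159, 145, 134, 142, 148, 152, 156, 158, 159, 156, 152, 149, 142, 135, 127, 115, 98, 92, 102, 119, 127, 127, 130, 151, 161, 160, 159, 160, 160, 160, 160, 159, 160, 160, 160, 160, 161, 160, 156]
196 [161, 161, 160, 160, 160, 160, 160, 159, 155, 152, 152, 152, 126, 114, 129, 140, 147, 152, 155, 158, 159, 159, 154, 152, 147, 140, 133, 121, 103, 97, 104, 147, 160, 159, 160, 160, 160, 161, 160, 161, 161, 160,
[... 773 characters left out ...]
, 159, 159, 159, 159, 160, 159, 160, 159, 156, 155, 158, 158, 158, 158, 158, 157, 155, 155], [144, 142, 140, 159, 158, 160, 159, 159, 159, 159, 159, 160, 159, 159, 159, 158, 160, 160, 159, 159, 153, 154, 158, 157, 159, 158, 159, 158, 158, 158], [144, 145, 148, 160, 158, 159, 159, 160, 158, 160, 160, 159, 159, 159, 160, 159, 159, 160, 159, 144, 140, 151, 154, 154, 156, 157, 158, 157, 158, 157], [146, 142, 155, 158, 159, 159, 158, 159, 160, 160, 158, 159, 159, 160, 159, 159, 160, 160, 161, 134, 133, 148, 150, 151, 152, 154, 155, 156, 156, 157], [147, 143, 157, 158, 159, 159, 159, 160, 160, 159, 160, 160, 159, 159, 160, 159, 159, 159, 161, 136, 131, 144, 146, 148, 149, 150, 153, 152, 153, 153]]
```

```bash
python3 - <<'E'
from h import *
a,b=dict(np.load("t6.npz")),dict(np.load("s6.npz"))
yw=-0.232; C=np.array([619.7,152.7,82]); oy=np.array([-np.sin(yw),np.cos(yw),0]); ox=np.array([oy[1],-oy[0],0])
for s in(45,30,0,-20,-50,-70): 
  P=[C+s*oy-14.2*ox,C+s*oy+14.2*ox,C+s*oy]; print(s,proj(a,P).round(1).tolist(),proj(b,[C+s*oy])[0].round(1))
# scene edges: brightness profile perpendicular to the tube
g=cv2.cvtColor(b["frame"],cv2.COLOR_RGB2GRAY)
for s in(38,0,-12,-40):
  L=np.array([proj(b,[C+s*oy+[0,0,h]])[0] for h in range(-24,26,2)]); print(s,cv2.remap(g,L[:,0].astype(np.float32),L[:,1].astype(np.float32),1).ravel().tolist())
L=proj(b,[C+s*oy for s in range(66,24,-2)]).astype(np.float32);print(cv2.remap(g,L[:,0],L[:,1],1).ravel().tolist())
L=proj(a,[C+[0,0,8]+s*oy for s in range(-30,-66,-2)]).astype(np.float32);print("seam top",cv2.remap(cv2.cvtColor(a["frame"],cv2.COLOR_RGB2GRAY),L[:,0],L[:,1],1).ravel().tolist())
E
```

```text
45 [[168.5, 244.1], [172.7, 228.4], [170.6, 236.3]] [402.5 307.2]
30 [[176.7, 246.2], [180.9, 230.4], [178.8, 238.3]] [397.6 302. ]
0 [[193.2, 250.2], [197.4, 234.4], [195.3, 242.3]] [388.1 292. ]
-20 [[204.3, 252.9], [208.4, 237.1], [206.3, 245.0]] [382.  285.6]
-50 [[220.9, 257.0], [225.0, 241.2], [222.9, 249.1]] [373.2 276.4]
-70 [[232.0, 259.8], [236.1, 243.9], [234.0, 251.8]] [367.6 270.4]
38 [76, 74, 75, 72, 73, 82, 88, 89, 89, 90, 89, 90, 89, 91, 88, 86, 98, 115, 147, 174, 182, 181, 178, 174, 170]
0 [108, 98, 90, 87, 93, 103, 112, 121, 133, 137, 143, 149, 156, 160, 165, 171, 174, 177, 179, 181, 180, 178, 176, 174, 169]
-12 [86, 81, 77, 83, 93, 102, 111, 118, 130, 137, 144, 150, 155, 161, 166, 171, 174, 175, 177, 179, 179, 178, 177, 175, 170]
-40 [92, 95, 91, 89, 92, 100, 107, 122, 130, 138, 143, 149, 155, 160, 163, 168, 172, 174, 178, 179, 179, 181, 175, 148, 107]
[113, 106, 86, 76, 74, 73, 79, 84, 90, 90, 91, 90, 90, 88, 89, 88, 87, 104, 132, 154, 158]
seam top [158, 158, 157, 157, 158, 157, 157, 151, 101, 98, 129, 132, 88, 89, 89, 90, 91, 91]
```

The tube checks out as seated: its bottom end, cap seam and barrel edges all match the cradle pose within about 3 mm, and it is level. Next is the stylus.

```bash
python3 - <<'E'
from h import *
goto((598.5,-64,230),1.339,0)
E
```

```text
row [-23.8  29.3 -82.2] [ 0.001 -0.871 -0.001]
```

```bash
python3 -m handwheel '[0,0,-40,0,-0.1,0,0.6, -10,10,-80,0,-0.27,0,0.6, -24,20,-82,0,-0.44,0,0.6, -24,29.5,-82,0,-0.61,0,0.6, -24,29.5,-82,0,-0.78,0,0.6, -24,29.5,-82,0,-0.871,0,0.6, -24,29.5,-82,0,-0.871,0,0.6, -24,29.5,-82,0,-0.871,0,0.6]'
python3 - <<'E'
from h import *
now(); d=shot("wrist"); np.savez("w7.npz",**d); g=cv2.cvtColor(d["frame"],cv2.COLOR_RGB2GRAY)
P=proj(d,[[598.5,-64,125],[598.5,-64,55]]); print(P)
x,y=P[0].astype(int); x0,y0=x-40,y-45
m=(g[y0:y+25,x0:x+40]<60).astype(np.uint8)
n,l,st,ce=cv2.connectedComponentsWithStats(m)
for i in range(1,n):
  if st[i,4]>30: print(st[i]+[x0,y0,0,0,0],ce[i]+[x0,y0])
c=cv2.HoughCircles(cv2.GaussianBlur(g,(0,0),1)[y0:y+25,x0:x+40],cv2.HOUGH_GRADIENT,1,8,param1=80,param2=7,minRadius=8,maxRadius=15)
if c is not None:
  for q in c[0][:4]: print(q+[x0,y0,0],plane(d,[q[:2]+[x0,y0]],125))
cv2.imwrite("w7c.png",d["frame"][:,:,::-1])
print(g[y0:y+25:3,x-24:x+25:3])
E
```

```text
time_s: 14.52
ee_pos: [598.7, -63.4, 172.8]
tool_rot: [-0.001, 0.784, 0.621, 0.0]
ft_force: [-0.1, -0.4, 0.2]
grip_width: 0.597
finger_force: 0.0
grasp pt [598.8 -63.5 228.8] joints [-0.22  0.46  1.62  0.    1.06  0.01] t 14.525 w 0.5965423394089134 ff 0.0 [-0.1 -0.4  0.2]
[[316.18716372 253.69351338]
 [316.39865032 228.04282368]]
[310 219  20  42 628] [319.05095541 240.21815287]
[319.5        250.5         10.60000038] [[601.18791803 -62.31472498 125.        ]]
[293.5        214.5         13.19999981] [[590.25189655 -34.34744113 125.        ]]
[318.5 226.5  10.5] [[604.33270945 -45.98031413 125.        ]]
[289.5        256.5         11.60000038] [[580.49340075 -61.80236243 125.        ]]
[[183 191 191 191 114 115 114 114 114 114 164 191 190 191 191 191 191]
 [189 188 188 188 188 112 113 114 114 114 115 191 191 191 191 192 191]
 [187 187 188 188 189 161 113 114 114 113 114 190 189 189 190 190 190]
 [184 182 183 183 185 186 110 111 111 111 111 176 189 189 190 191 191]
 [189 190 191 190 191 190 111 104  56  46  61 156 185 185 187 188 189]
 [188 188 190 189 190 190 111  40  11   7  14  
[... 602 characters left out ...]
168 189 189 190  26  40  40  43  41  44  37 192 188 167 164]
 [167 161 164 181 188 189  88  39  40  41  42  42  37 167 164 163 162]
 [172 173 177 174 186 186 154  38  39  38  41  43  95 168 172 173 171]
 [174 173 175 175 179 186 187 136  37  29  31 122 171 170 173 180 177]
 [178 175 173 172 174 184 186 179 174 174 171 169 172 173 173 175 178]
 [175 175 172 176 177 172 173 176 171 174 174 172 174 174 171 171 174]
 [179 178 172 174 174 175 175 174 174 175 177 178 175 170 168 169 174]
 [178 176 171 171 169 174 174 175 176 179 182 177 169 167 167 169 173]
 [174 174 173 175 169 168 173 178 177 176 181 178 169 168 168 170 172]
 [179 178 177 174 171 169 172 175 179 176 172 175 176 173 171 176 178]]
```

```bash
python3 -c "
from h import *
goto((600.9,-62.6,100),1.339,0)"
```

```text
row [  1.6   2.  128.9] [-0.001 -0.002 -0.001]
```

```bash
python3 -m handwheel '[1.5,2,0,0,0,0,0.6, 1.5,2,50,0,0,0,0.6, 1.5,2,90,0,0,0,0.6, 1.5,2,115,0,0,0,0.6, 1.5,2,129,0,0,0,0.6, 1.5,2,129,0,0,0,0.3, 1.5,2,129,0,0,0,0, 1.5,2,129,0,0,0,0, 1.5,2,129,0,0,0,0, 1.5,2,129,0,0,0,0, 1.5,2,129,0,0,0,0, 1.5,2,129,0,0,0,0]' 40
python3 -m handwheel '[0,0,0,0,0,0,0, 0,0,0,0,0,0,0, 0,0,0,0,0,0,0]'
python3 -c "
from h import *
now()"
```

```text
time_s: 16.08
ee_pos: [601.5, -62.7, 44.8]
tool_rot: [0.0, 0.784, 0.621, 0.0]
ft_force: [-0.9, 0.2, 3.2]
grip_width: 0.132
finger_force: 40.0
time_s: 16.45
ee_pos: [601.5, -62.7, 44.8]
tool_rot: [0.0, 0.784, 0.621, 0.0]
ft_force: [-1.4, -0.5, 6.1]
grip_width: 0.127
finger_force: 40.0
grasp pt [601.4 -62.7 100.8] joints [-0.21  0.62  1.74 -0.    0.79  0.02] t 16.45 w 0.12684734112332688 ff 40.001070499420166 [-1.4 -0.5  6.1]
```

```bash
python3 -m handwheel '[0,0,-20,0,0,0,0, 0,0,-45,0,0,0,0, 0,0,-75,0,0,0,0, 0,0,-95,0,0,0,0, 0,0,-95,0,0,0,0]'
python3 - <<'E'
from h import *
now(); s,R=quat(); d=shot("wrist"); g=cv2.cvtColor(d["frame"],cv2.COLOR_RGB2GRAY); H=d["hand_eye"]
def tp(P): c=(np.array(P)-H[:3,3])@H[:3,:3]; return (c[:,:2]/c[:,2:]*399+[317,245]).round(1)
print(tp([[0,0,40],[0,0,-10],[0,0,-56]]))
np.savez("w8.npz",**d)
A=cv2.resize(d["frame"][180:320,247:387],(560,560),interpolation=2)
b=shot("scene"); c=proj(b,[s["ee_pos"]])[0].astype(int); print(c)
B=cv2.resize(b["frame"][c[1]-35:c[1]+35,c[0]-15:c[0]+15],(240,560),interpolation=2)
cv2.imwrite("pics/w8.png",np.hstack([A,B])[:,:,::-1])
goto((515.6,177.7,196),1.339,0)
E
```

```text
time_s: 17.08
ee_pos: [601.8, -62.8, 140.4]
tool_rot: [0.001, 0.784, 0.621, 0.001]
ft_force: [-0.3, 0.1, -1.1]
grip_width: 0.129
finger_force: 40.0
grasp pt [601.7 -62.8 196.4] joints [-0.21  0.5   1.65 -0.    0.99  0.02] t 17.075 w 0.1292985673562303 ff 39.99990105628967 [-0.3  0.1 -1.1]
[[316.2 256.3]
 [316.1 285.9]
 [315.9 327.9]]
[316 210]
row [ 214.3 -138.3   -1.3] [-0.001  0.    -0.   ]
```

View pics/w8.png

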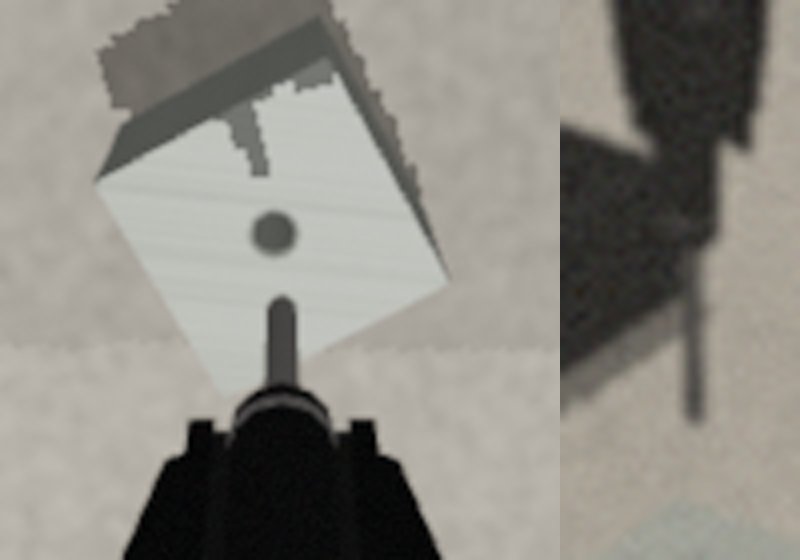

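Tip at crop (282,300), i.e. (317.5,255), within about 1 px of nominal, so the stylus is straight in the grip with its tip 40 mm beyond the TCP. The stand hole is at (315.5,238). I'm moving over the port.

```bash
python3 -m handwheel '[45,-29,0,0,0,0,0, 90,-58,0,0,0,0,0, 135,-87,0,0,0,0,0, 180,-116,0,0,0,0,0, 205,-132,0,0,0,0,0, 214,-138,0,0,0,0,0, 214,-138,0,0,0,0,0, 214,-138,0,0,0,0,0]'
python3 - <<'E'
from h import *
now(); s,R=quat(); d=shot("wrist"); M=R.as_matrix(); g=cv2.cvtColor(d["frame"],cv2.COLOR_RGB2GRAY)
w=dict(np.load("w8.npz")); 
tipz=s["ee_pos"][2]-40
tip=plane(d,[[317.5,255.5]],tipz)[0]; print("tip",tip, "axis", s["ee_pos"])
p=proj(d,[[515.6,177.7,53]])[0]; print("port pred px",p)
x,y=p.astype(int); print(g[y-30:y+30:2,x-30:x+31:2])
top=shot("top"); gt=cv2.cvtColor(top["frame"],cv2.COLOR_RGB2GRAY)
E
```

```text
time_s: 18.18
ee_pos: [516.6, 176.3, 139.2]
tool_rot: [0.0, 0.784, 0.62, -0.0]
ft_force: [0.2, 0.2, 0.2]
grip_width: 0.128
finger_force: 40.0
grasp pt [516.6 176.3 195.2] joints [ 0.21  0.42  1.8  -0.    0.92  0.44] t 18.175 w 0.12832579491008592 ff 39.99993860721588 [0.2 0.2 0.2]
tip [517.5151451  176.61473658  99.16991786] axis [516.55971022 176.29763875 139.16991786]
port pred px [314.63191662 235.71222964]
[[183 183 183 183 183 183 184 184 117 116 116 115 116 161 187 187 187 187
  187 187 187 185 185 185 185 185 185 185 184 185 185]
 [183 184 183 183 184 184 183 184 184 173 116 115 115 141 187 186 187 187
  187 187 187 185 184 185 185 184 185 185 185 184 185]
 [183 183 183 184 184 184 184 183 183 184 186 159 115 116 187 186 187 187
  187 187 175 185 184 184 185 171 184 185 184 184 185]
 [183 183 183 183 152 149 104 143 167 159 146 124  93  92 151 151 145 120
   86  86  86 143 140 116  83  84 140 184 184 184 184]
 [183 183 183 184  65  32  35  34  35  34  37  35  15  13  30  39  38  40
   42  43  43  42  42  44  43  43  45 184 184 184 184]
 [183 183 183 184  71  40  39  40  41  41
[... 2484 characters left out ...]
   44  42  43  42  44  41  45  42  43 164 184 184 184]
 [183 183 183 183 183  89  68  68  97  98  98  99  99  99 100  84  66  69
   73 128 129 154 152 152 152 152 152 179 184 184 185]
 [183 183 183 183 183 183 183 183 184 184 184 186 185 186 186  72  66  69
   91 186 187 186 184 184 184 184 184 184 184 184 184]
 [183 183 183 183 183 183 184 183 184 183 184 186 185 186 186  63  67  69
   69 186 187 185 184 185 184 184 184 184 184 184 184]
 [182 183 183 183 184 183 184 184 184 183 184 186 186 185 186  62  66  67
   67 186 186 186 184 184 184 184 184 184 184 184 184]
 [183 183 183 183 183 184 183 183 184 183 184 186 186 186 186  62  67  69
   68 186 186 185 184 184 184 185 184 184 184 184 185]]
```

```bash
python3 - <<'E'
from h import *
d=shot("wrist"); s,R=quat()
P=plane(d,[[315.0,233.7]],53)[0]; T=plane(d,[[317.2,255.5]],s["ee_pos"][2]-40)[0]
w=dict(np.load("w8.npz")); print("stand hole",plane(w,[[315.5,238.3]],55),"tip then",plane(w,[[317.5,255.5]],100.4))
D=P-T; D[2]=0; print(P,T,totool(D))
E
```

```text
stand hole [[601.24143809 -63.40615389  55.        ]] tip then [[602.82353854 -62.53964604 100.4       ]]
[516.28953635 179.12785989  53.        ] [517.37304219 176.66475499  99.41466783] [ 2.14591295e+00 -1.62355417e+00 -3.49171532e-04]
```

```bash
python3 -m handwheel '[2.5,-1,0,0,0,0,0, 2.5,-1,20,0,0,0,0, 2.5,-1,40,0,0,0,0, 2.5,-1,52,0,0,0,0, 2.5,-1,60,0,0,0,0, 2.5,-1,64,0,0,0,0, 2.5,-1,64,0,0,0,0]'
for i in 1; do python3 -m handwheel '[0,0,2,0,0,0,0, 0,0,4,0,0,0,0, 0,0,4,0,0,0,0]'; done
python3 -m handwheel '[0,0,1,0,0,0,0, 0,0,2,0,0,0,0, 0,0,2,0,0,0,0]'
```

```text
time_s: 19.2
ee_pos: [515.9, 179.9, 75.6]
tool_rot: [0.0, 0.784, 0.621, 0.0]
ft_force: [0.3, 0.8, -0.1]
grip_width: 0.132
finger_force: 40.0
time_s: 19.58
ee_pos: [515.8, 179.9, 71.5]
tool_rot: [0.0, 0.784, 0.62, -0.0]
ft_force: [-0.7, -0.5, -0.6]
grip_width: 0.129
finger_force: 40.0
time_s: 19.95
ee_pos: [515.9, 179.9, 69.5]
tool_rot: [0.0, 0.784, 0.621, 0.0]
ft_force: [0.5, -0.5, 1.3]
grip_width: 0.133
finger_force: 40.0
```

```bash
for i in 1; do python3 -m handwheel '[0,0,1,0,0,0,0, 0,0,2,0,0,0,0, 0,0,2,0,0,0,0]'; python3 -m handwheel '[0,0,1,0,0,0,0, 0,0,2,0,0,0,0, 0,0,2,0,0,0,0]'; python3 -m handwheel '[0,0,0.5,0,0,0,0, 0,0,1,0,0,0,0, 0,0,1,0,0,0,0]'; done
```

```text
time_s: 20.32
ee_pos: [515.9, 179.9, 67.5]
tool_rot: [0.0, 0.784, 0.621, 0.0]
ft_force: [-0.9, -0.4, 1.6]
grip_width: 0.126
finger_force: 40.0
time_s: 20.7
ee_pos: [515.9, 179.9, 65.5]
tool_rot: [0.0, 0.784, 0.621, 0.0]
ft_force: [0.0, -0.0, 3.0]
grip_width: 0.128
finger_force: 40.0
time_s: 21.08
ee_pos: [515.9, 179.9, 64.6]
tool_rot: [0.0, 0.784, 0.621, 0.0]
ft_force: [-0.8, -0.5, 5.1]
grip_width: 0.131
finger_force: 40.0
```

Spring behaviour, close to the stop. I'll press on until the force rises sharply.

```bash
python3 -m handwheel '[0,0,0.5,0,0,0,0, 0,0,1,0,0,0,0, 0,0,1,0,0,0,0]'; python3 -m handwheel '[0,0,0.5,0,0,0,0, 0,0,0.5,0,0,0,0, 0,0,0.5,0,0,0,0]'
```

```text
time_s: 21.45
ee_pos: [516.1, 180.0, 64.3]
tool_rot: [0.0, 0.784, 0.621, 0.0]
ft_force: [-1.6, -0.7, 11.8]
grip_width: 0.13
finger_force: 40.0
time_s: 21.82
ee_pos: [516.2, 180.1, 64.1]
tool_rot: [0.0, 0.784, 0.621, 0.001]
ft_force: [-2.9, -1.1, 15.7]
grip_width: 0.131
finger_force: 40.0
```

The button is at its stop with about 12–16 N. One last check that this holds and the tube hasn't moved.

```bash
python3 -m handwheel '[0,0,0,0,0,0,0, 0,0,0,0,0,0,0, 0,0,0,0,0,0,0, 0,0,0,0,0,0,0]'; python3 - <<'E'
from h import *
a=shot("top"); g=cv2.cvtColor(a["frame"],cv2.COLOR_RGB2GRAY); o=cv2.cvtColor(np.load("t6.npz")["frame"],cv2.COLOR_RGB2GRAY)
for x in(174,196): print(g[228:254,x].tolist(),o[228:254,x].tolist())
print(g[239,164:176].tolist(),o[239,164:176].tolist())
E
```

```text
time_s: 22.32
ee_pos: [516.2, 180.0, 64.1]
tool_rot: [0.0, 0.784, 0.621, 0.001]
ft_force: [-2.4, 0.4, 16.1]
grip_width: 0.131
finger_force: 40.0
[140, 140, 122, 111, 115, 123, 126, 128, 130, 130, 127, 124, 119, 113, 108, 100, 88, 76, 48, 26, 27, 22, 27, 28, 26, 26] [161, 159, 145, 134, 142, 148, 152, 156, 158, 159, 156, 152, 149, 142, 135, 127, 115, 98, 92, 102, 119, 127, 127, 130, 151, 161]
[137, 131, 133, 133, 132, 133, 109, 96, 106, 115, 120, 123, 127, 130, 131, 129, 126, 123, 118, 111, 104, 95, 81, 76, 79, 120] [160, 159, 155, 152, 152, 152, 126, 114, 129, 140, 147, 152, 155, 158, 159, 159, 154, 152, 147, 140, 133, 121, 103, 97, 104, 147]
[131, 132, 132, 131, 130, 107, 105, 119, 123, 123, 124, 123] [159, 159, 160, 160, 161, 134, 133, 148, 150, 151, 152, 154]
```

The tube's edges are unchanged and the push is steady, so I'm handing in.

```bash
python3 -c "
from bench import arm
print(arm.job_done())"
```

```text
the job is handed in; nothing more can be done
None
```

I handed the job in at about 22 s: the tall tube lies released in both saddles, and the gripped stylus holds the calibration button at its stop with about 16 N; the first grasp missed the tube and was redone, and no verdict came back.

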